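# Find the high spot of the marking turntable with the focus gauge

## Task

The recessed face plate of the marking turntable is out of true. Slide the focus gauge off the open end of its rod, touch its foot gently down on the face just inside each of the four collar lugs in turn (front, left, back, right) to feel which side stands highest, and then leave the gauge standing upright and free on that high side, out near the same circle, so the laser can be focused on it. Don't disturb the cups and the ring standing round the work.

Things in the scene. Friction and masses are not known exactly. Their poses are not given: they have to be found in the camera images.
- turntable: grey round turntable housing fixed to the worktop, 202 mm in diameter. Origin on its axis at worktop height, z up. A collar (inner radius 89 mm, top 40 mm above the worktop) surrounds a recessed steel face plate; on it 4 steel lugs, 4 mm high, at front (-x), left (+y), back (+x), right (-y). Four diagonal hold-down feet, 15 mm high, reach out to 123 mm from the axis
- face_centre (a point): middle of the recessed face plate (86 mm radius, flat, stiff, does not turn), 34 mm above the worktop. The real face is tilted 0.055 rad: at 66 mm radius it is 3.6 mm higher on its high side, 3.6 mm lower across from it. The high side's direction differs every time, may lie between lugs, and is in no pose here (this point's axes are the housing's): it must be felt
- spot_front (a point): front touching spot of the face plate, the side nearest the robot: 66 mm from the turntable's axis (-x of the turntable), inboard of the front lug. The point is at nominal height, 34 mm above the worktop; the real face there is up to 4 mm higher or lower
- spot_left (a point): left touching spot of the face plate, robot's left: 66 mm from the turntable's axis (+y of the turntable), inboard of the left lug. The point is at nominal height, 34 mm above the worktop; the real face there is up to 4 mm higher or lower
- spot_back (a point): back touching spot of the face plate, the far side: 66 mm from the turntable's axis (+x of the turntable), inboard of the back lug. The point is at nominal height, 34 mm above the worktop; the real face there is up to 4 mm higher or lower
- spot_right (a point): right touching spot of the face plate, robot's right: 66 mm from the turntable's axis (-y of the turntable), inboard of the right lug. The point is at nominal height, 34 mm above the worktop; the real face there is up to 4 mm higher or lower
- stand: fixed stand: dark base plate 80 x 64 x 12 mm (x, y, z) and an aluminium post (18 x 22 mm, its middle 20 mm behind the origin on +x, top 152 mm above the worktop) that carries a level round rod pointing along the stand's -x, roughly towards the robot. Origin: centre of the base's underside, z up
- rod_end (a point): centre of the open end of the rod, 63 mm from the stand's origin along its -x and 137.5 mm above the worktop. Rod 9 mm in diameter, plain, free for 74 mm from the post's front to this end; this point's -x axis is the way off the rod
- gauge: loose steel focus gauge, 110 mm tall, 0.2 to 0.33 kg: flat round foot 30 mm in diameter, 9 mm thick; shank 18 mm in diameter; square eye on top. Origin: centre of the foot's underside, z up along the gauge. At the start it hangs upright from the rod by its eye, foot 40 mm above the worktop, its x along the rod
- gauge_eye (a point): centre of the gauge's eye, 92 mm above the foot's underside. Eye 24 (x) x 40 (y) x 36 mm high with a 20 x 20 mm opening along x; the opening's top rests on the rod, so it can be lifted up to 10 mm while on the rod. Grip from above across the flat side faces, 40 mm apart along y; the rod passes between them
- cup_1: bystander: steel cup 62 mm in diameter, 51 mm high, behind the turntable; origin at the centre of its underside
- cup_2: bystander: steel cup 62 mm in diameter, 50 mm high, behind the stand; origin at the centre of its underside
- ring_near: bystander: thin steel ring 77 mm in diameter, 26 mm high, lying flat in front of the stand; origin at the centre of its underside

How it is judged:
By the outcome, as a careful person would: the job done as asked, in the order asked, and still so for the second after the job is handed in, with the robot touching nothing.
It also fails if it takes over 58 s, if anything falls off the work surface, if the arm or the gripper's body presses on something with over 40 N, if the wrist force passes 120 N, or if a joint passes its speed limit or range.

## Robot

A 6-joint arm with a two-finger parallel gripper is mounted at the origin on a cart in front of the work surface, level with it; the furniture and walls round the work are solid. World frame = base frame: x ahead of the robot, y to its left, z up, the work surface at z = 0. Lengths are in m, angles in rad, forces in N, time in s.
With the tool pointing down it reaches from about 0.15 to 0.775 m from the base axis. Payload 6.1 kg.
Tool frame: the origin (TCP) lies at the very end of the fingers, on their centre line; the grasp point (between the pads) lies 19 mm behind it; z points along the fingers, y is the line along which they close (so a half turn about z gives the same grasp; the last joint's range is limited). The gripper opens to 85 mm and grips with 20 to 120 N. Pads are 22 mm wide; open, the fingers measure 114 mm over their backs; the gripper's body (76 mm by 85 mm) begins 54 mm behind the grasp point. The pads swing forward as they close: fully open they stand 13 mm farther back than shut.
Start: joints at [0, 0.126, -0.04, 1.405, 0, 1.571], TCP at [0.525, -0, 0.231] pointing down, gripper open.
Joint ranges: [-2.72, 2.72], [-0.95, 1.95], [-1.27, 1.35], [-1.78, 2.02], [-1.46, 1.47], [-3.14, 3.14]. Speed limits (rad/s): [2.39, 2.39, 3.01, 3.14, 3.14, 3.14].

## Interface

Orientations are given as a rotation vector (axis times angle).
In Python, from plant import robot gives the robot as it stands.
- The arm moves only by the shell command python3 -m pendant 'ROWS'. ROWS is JSON, a list of rows, each an object with "dr": the turn, a rotation vector about the tool's x, y, z in rad, a list of three; "offset": the shift along the tool's x, y, z in m, a list of three; "jaw": the opening, from -1 (shut) to 1 (fully open). A call has 1 to 5 rows; each row is the pose to reach, as a shift and turn from the pose commanded when the call began, along the tool's axes at that moment; what a row does not reach only later rows make up. A row lasts 1/8 s, in which the tool goes at most 62.5 mm and 10.7 degrees, less where a joint would pass 70% of its speed; a pose out of reach is approached as far as the arm can. A call with a gripper value outside its range is refused whole. The fingers move at their own pace and stop on an object; the grip force is fixed at half the most. Time passes only in rows, so rows that repeat a pose let the fingers close. It gives the time, the measured TCP pose, the force, the opening and the grip force at its end, in the units of the state.
- robot.state(): the state, without advancing time (a new reading comes with each control period).
- robot.camera(name): name is "scene" or "side" or "wrist"; returns (picture, depth): 480x640x3 uint8, blue, green, red; 480x640 float32, m along the optical axis (not along the pixel's ray), 0 where there is no reading.
- robot.camera_info(name): a dict with "camera_matrix" (3x3 intrinsics, pixels), "R" (3x3) and "t" (3): a world point X has camera coordinates R X + t; the wrist camera has in their place "mount" (4x4, takes a point from camera to tool coordinates, whose origin is the TCP and whose axes are the flange's). Camera axes: x right, y down, z forward; pixel columns grow to the right and rows downward; lengths in m; the calibration is good to about 2 mm. A picture is of the moment at which its call begins: read the wrist's pose just before it. camera_info takes no time and is no camera call.
- robot.close_job(): hands the job in; it is judged then, once.
Trained networks look in the newest picture that a camera, given by its name, has taken for a name from the list of things; names that differ only in an ending like _2 or _b are one class to them, and where a whole thing is asked for, a point or a joint stands for the part that bears it (a point fixed in the world has none). Each returns a list of dicts, best first, with "p" (0 to 1); they miss things now and then, are a little off and sometimes report something else, mostly with a low value. They report only what shows in the picture. A call takes as long as a camera call.
- robot.silhouettes(camera, query): "pixels" (480x640 bool, what is visible of it) and "at" ([column, row] in pixels, amid what is visible of it).
- robot.pinpoint(camera, query): "at" ([column, row] in pixels: a listed point, or the origin of a listed thing).
The state is a dict: "time": time; "qpos": joint angles; "qvel": joint speeds; "joint_torque": joint torques, N m; "ee_pos": TCP position; "tool_rot": TCP orientation; "contact_force": force on the tool from outside, world axes, zero at the start; "ft_torque": the same for the moment, N m; "gripper_width": opening from 0.0 (shut) to 1.0 (fully open); "gripper_force": force on a finger pad.
Only numpy, scipy, OpenCV 4.12 (cv2) and the standard library are available. Lean on these libraries where they do the work, as an engineer would, in place of code of your own. Each camera call takes 0.05 s, during which the arm holds its last target. There are 200 camera calls.

## Working session

There is one attempt and no reset: what is moved stays moved. The work goes in short steps, Python scripts to look and compute and a shell command to move; the robot and the scene stay as the last step left them, time stands still between calls to the robot, and variables do not carry over. Pictures are saved under pics/ and viewed, at most 10 in all, crops included, and the job is handed in when it is done.

```bash
ls; mkdir -p pics
cat > h.py <<'E'
import numpy as np, cv2
from plant import robot
from scipy.spatial.transform import Rotation as Ro
def info(c):
    i=robot.camera_info(c);K=np.array(i["camera_matrix"])
    if c=="wrist":
        s=robot.state();T=np.eye(4);T[:3,:3]=Ro.from_rotvec(s["tool_rot"]).as_matrix();T[:3,3]=s["ee_pos"]
        M=np.linalg.inv(T@np.array(i["mount"]));return K,M[:3,:3],M[:3,3]
    return K,np.array(i["R"]),np.array(i["t"])
def atz(cam,uv,z):
    K,R,t=cam;d=R.T@np.linalg.solve(K,[uv[0],uv[1],1]);o=-R.T@t
    return o+d*(z-o[2])/d[2]
def proj(cam,X):
    K,R,t=cam;p=K@(R@np.array(X)+t);return p[:2]/p[2]
def cloud(cam,dep,m):
    K,R,t=cam;v,u=np.nonzero(m&(dep>0));d=dep[v,u]
    return ((np.linalg.solve(K,np.stack([u,v,np.ones_like(u)]))*d).T-t)@R
E
python3 - <<'E'
from h import *
print({k:np.round(v,3) for k,v in robot.state().items()})
Z=dict(turntable=0,face_centre=.034,spot_front=.034,spot_left=.034,spot_back=.034,spot_right=.034,stand=0,rod_end=.1375,gauge=.04,gauge_eye=.132,cup_1=0,ring_near=0)
for c in ["scene","side"]:
    cam=info(c);p,d=robot.camera(c);cv2.imwrite(f"pics/{c}0.png",p)
    print(c,"cam pos",-cam[1].T@cam[2])
    for n,z in Z.items():
        for r in robot.pinpoint(c,n)[:2]: print(n,round(r["p"],2),np.round(r["at"]),np.round(atz(cam,r["at"],z),4))
E
```

```text
pics
{'time': np.float64(0.0), 'qpos': array([ 0.   ,  0.126, -0.041,  1.405, -0.   ,  1.571]), 'qvel': array([ 0.   , -0.003, -0.003,  0.   ,  0.001, -0.002]), 'joint_torque': array([-2.0000e-03, -4.3592e+01,  3.5292e+01,  1.7000e-02, -0.0000e+00,
       -0.0000e+00]), 'ee_pos': array([ 0.525, -0.   ,  0.231]), 'tool_rot': array([-2.221e+00, -2.221e+00,  2.000e-03]), 'contact_force': array([0.616, 0.605, 0.103]), 'ft_torque': array([-0.001,  0.005, -0.009]), 'gripper_force': np.float64(0.0), 'gripper_width': np.float64(0.998)}
scene cam pos [0.27218741 0.50637536 0.86347537]
turntable 0.92 [333. 324.] [ 0.5449 -0.0477  0.    ]
face_centre 0.6 [333. 317.] [ 0.5407 -0.0393  0.034 ]
spot_front 0.71 [367. 318.] [ 0.4847 -0.063   0.034 ]
spot_front 0.29 [424. 267.] [ 0.4355 -0.2226  0.034 ]
spot_back 0.67 [297. 310.] [ 0.607 -0.025  0.034]
spot_right 0.86 [338. 290.] [ 0.5591 -0.0999  0.034 ]
gauge_eye 0.77 [362. 195.] [ 0.5839 -0.257   0.132 ]
cup_1 0.75 [278. 232.] [ 0.7548 -0.2108  0.    ]
cup_1 0.55 [236. 293.] [ 0.7447 -0.031   0.    ]
ring_near 0.88 [421. 265.] [ 0.4489 -0.254   0.    ]
ring_near 0.59 [279. 232.] [ 0.7535 -0.2127  0.    ]
side cam pos [0.59413028 0.62430534 0.52951275]
turntable 0.67 [358. 321.] [ 0.5346 -0.0403  0.    ]
face_centre 0.68 [353. 302.] [ 0.5437 -0.0458  0.034 ]
spot_front 0.91 [393. 297.] [ 0.4765 -0.0634  0.034 ]
spot_left 0.69 [365. 329.] [0.5286 0.0214 0.034 ]
spot_right 0.73 [339. 280.] [ 0.5651 -0.1089  0.034 ]
spot_right 0.72 [355. 305.] [ 0.5406 -0.0389  0.034 ]
stand 0.78 [314. 253.] [ 0.6137 -0.2564  0.    ]
stand 0.59 [240. 264.] [ 0.756  -0.2085  0.    ]
gauge 0.79 [330. 235.] [ 0.582  -0.2623  0.04  ]
gauge 0.24 [313. 252.] [ 0.6137 -0.1957  0.04  ]
gauge_eye 0.69 [326. 196.] [ 0.5916 -0.2488  0.132 ]
cup_1 0.83 [232. 322.] [ 0.7427 -0.0311  0.    ]
cup_1 0.77 [240. 262.] [ 0.7582 -0.2161  0.    ]
ring_near 0.57 [396. 253.] [ 0.446  -0.2636  0.    ]
```

View pics/scene0.png

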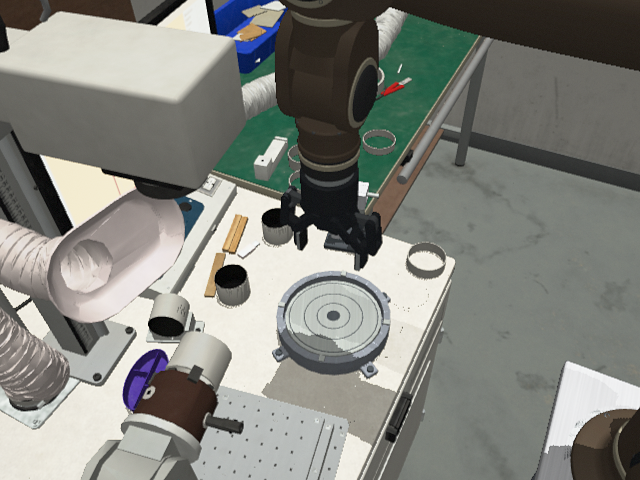

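View pics/side0.png

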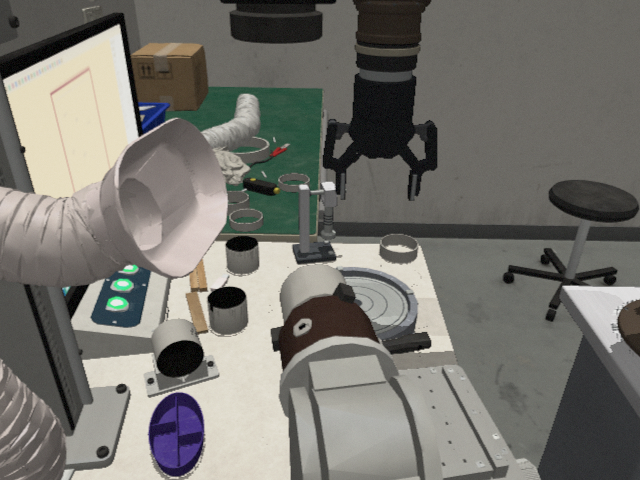

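The scene view shows the turntable at about (333,318) with the ring at (426,260); the gripper hides the stand. The side view shows the gauge on its rod at about (327,205) and the post at (304,220). Next I fit the geometry with depth and look from the wrist.

Run:
```python
from h import *
print(robot.camera_info("wrist")["mount"])
P={}
for c in ["scene","side","wrist"]:
    cam=info(c);p,d=robot.camera(c);cv2.imwrite(f"pics/{c}1.png",p)
    pc=cloud(cam,d,np.ones(d.shape,bool));P[c]=pc
    m=(abs(pc[:,2]-.040)<.0025)&(np.hypot(pc[:,0]-.543,pc[:,1]+.042)<.115)&(np.hypot(pc[:,0]-.543,pc[:,1]+.042)>.085)
    q=pc[m]
    if len(q)>50:
        A=np.c_[2*q[:,:2],np.ones(len(q))];s=np.linalg.lstsq(A,(q[:,:2]**2).sum(1),rcond=None)[0]
        print(c,len(q),"collar",s[:2],np.sqrt(s[2]+s[0]**2+s[1]**2))
    for n in ["gauge","gauge_eye","rod_end","stand","spot_front","spot_left","spot_back","spot_right","face_centre"]:
        for r in robot.pinpoint(c,n)[:1]:
            z=dict(gauge=.04,gauge_eye=.132,rod_end=.1375,stand=0).get(n,.034)
            if c!='side' : print(c,n,round(r["p"],2),np.round(r["at"]),np.round(atz(cam,r["at"],z),4))
a=P["side"];m=(a[:,2]>.02)&(a[:,2]<.16)&(abs(a[:,0]-.6)<.08)&(abs(a[:,1]+.25)<.06)
for lo,hi in [(.02,.036),(.04,.052),(.055,.1),(.112,.13),(.13,.145),(.145,.16)]:
    b=a[m&(a[:,2]>lo)&(a[:,2]<hi)];print(lo,len(b),np.round(np.percentile(b,[3,50,97],axis=0),3).tolist() if len(b) else '')
# obstacles: max height per 5cm cell
a=np.r_[P["scene"],a];m=(a[:,2]>.06)&(a[:,2]<.5)
for x in np.arange(.3,.9,.05):
    print(round(x,2),[int(100*max([0]+list(a[m&(abs(a[:,0]-x)<.025)&(abs(a[:,1]-y)<.025)][:,2]))) for y in np.arange(-.4,.3,.05)])
```

```text
[[ 1.03558085e-03 -9.63854302e-01 -2.66427872e-01  6.70754611e-02]
 [ 9.99999311e-01  1.14557531e-03 -2.57433862e-04 -4.52392055e-04]
 [ 5.53341927e-04 -2.66427422e-01  9.63854824e-01 -1.41533766e-01]
 [ 0.00000000e+00  0.00000000e+00  0.00000000e+00  1.00000000e+00]]
scene 1695 collar [ 0.54196845 -0.04189371] 0.09511335951959618
scene gauge_eye 0.51 [359. 194.] [ 0.591  -0.2565  0.132 ]
scene rod_end 0.85 [377. 196.] [ 0.5553 -0.2622  0.1375]
scene stand 0.63 [343. 243.] [ 0.6163 -0.2417  0.    ]
scene spot_front 0.71 [365. 318.] [ 0.4897 -0.0628  0.034 ]
scene spot_left 0.67 [322. 347.] [0.5301 0.0258 0.034 ]
scene spot_back 0.89 [297. 308.] [ 0.6084 -0.029   0.034 ]
scene spot_right 0.88 [339. 289.] [ 0.5591 -0.1025  0.034 ]
scene face_centre 0.93 [335. 314.] [ 0.5405 -0.0463  0.034 ]
side 868 collar [ 0.53976152 -0.04381247] 0.09442304901740031
wrist 6710 collar [ 0.54254809 -0.04502243] 0.0952054082652806
wrist gauge 0.26 [398. 400.] [ 0.6052 -0.2169  0.04  ]
wrist stand 0.61 [399. 400.] [ 0.6165 -0.2521  0.    ]
wrist spot_front 0.57 [282. 268.] [ 0.4792 -0.061   0.034 ]
wrist
[... 679 characters left out ...]
 -0.248, 0.15], [0.64, -0.234, 0.152]]
0.3 [0, 0, 0, 0, 0, 0, 0, 0, 0, 0, 0, 0, 0, 0]
0.35 [0, 0, 0, 0, 0, 0, 0, 0, 0, 0, 0, 0, 0, 6]
0.4 [0, 0, 0, 0, 0, 0, 0, 0, 0, 0, 0, 8, 8, 10]
0.45 [0, 0, 0, 0, 0, 0, 0, 0, 35, 0, 0, 10, 10, 10]
0.5 [0, 0, 0, 0, 0, 0, 0, 0, 49, 49, 0, 10, 10, 10]
0.55 [0, 0, 0, 15, 0, 0, 0, 0, 49, 49, 0, 8, 25, 27]
0.6 [0, 0, 14, 15, 0, 0, 0, 0, 35, 0, 0, 49, 49, 27]
0.65 [0, 0, 0, 15, 0, 0, 0, 0, 0, 0, 0, 49, 49, 25]
0.7 [0, 0, 0, 0, 0, 0, 0, 0, 0, 0, 34, 48, 49, 29]
0.75 [0, 0, 0, 0, 0, 0, 0, 0, 0, 7, 38, 38, 39, 38]
0.8 [0, 0, 0, 0, 0, 0, 0, 0, 0, 8, 9, 32, 36, 36]
0.85 [0, 0, 0, 0, 0, 0, 0, 0, 0, 0, 7, 49, 47, 35]
0.9 [0, 0, 0, 0, 0, 0, 0, 0, 42, 43, 43, 49, 42, 35]
```

View pics/wrist1.png

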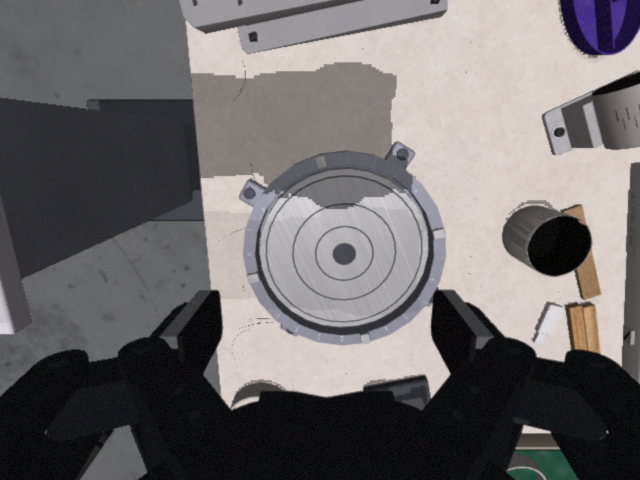

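The wrist view shows lugs at about (321,161) left, (437,234) back, (365,338) right and (252,275) front. The stand is only partly visible at (399,390). The stand yaw is about 9° and the turntable yaw about 15°. I'll move above the gauge with the closing axis across the eye.

```bash
python3 -m pendant '[{"dr":[0,0,-0.87],"offset":[-0.25,0.06,0],"jaw":1},{"dr":[0,0,-0.87],"offset":[-0.25,0.06,0],"jaw":1},{"dr":[0,0,-0.87],"offset":[-0.25,0.06,0],"jaw":1},{"dr":[0,0,-0.87],"offset":[-0.25,0.06,0],"jaw":1},{"dr":[0,0,-0.87],"offset":[-0.25,0.06,0],"jaw":1}]'; python3 -m pendant '[{"dr":[0,0,-0.86],"offset":[0,0,0],"jaw":1},{"dr":[0,0,-0.86],"offset":[0,0,0],"jaw":1},{"dr":[0,0,-0.86],"offset":[0,0,0],"jaw":1},{"dr":[0,0,-0.86],"offset":[0,0,0],"jaw":1},{"dr":[0,0,-0.86],"offset":[0,0,0],"jaw":1}]'
python3 - <<'E'
from h import *
# lugs from wrist1 picture with start pose
i=robot.camera_info("wrist");T=np.eye(4);T[:3,:3]=Ro.from_rotvec([-2.221,-2.221,.002]).as_matrix();T[:3,3]=[.525,0,.231]
M=np.linalg.inv(T@np.array(i["mount"]));cam=(np.array(i["camera_matrix"]),M[:3,:3],M[:3,3])
for n,uv,o in [("l",(321,161),90),("b",(437,234),0),("r",(365,338),-90),("f",(252,275),180)]:
    q=atz(cam,uv,.043)-[.5425,-.0435,0];print(n,q[:2],np.hypot(*q[:2]),(np.degrees(np.arctan2(q[1],q[0]))-o+180)%360-180)
cam=info("wrist");p,d=robot.camera("wrist");cv2.imwrite("pics/w2.png",p)
for n,z in dict(gauge_eye=.132,rod_end=.1375,stand=0,gauge=.04).items():
    for r in robot.pinpoint("wrist",n)[:2]: print(n,round(r["p"],2),np.round(r["at"]),np.round(atz(cam,r["at"],z),4))
a=cloud(cam,d,np.ones(d.shape,bool))
for nm,lo,hi in [("eyetop",.147,.1535),("rod",.135,.145),("base",.009,.015)]:
    b=a[(a[:,2]>lo)&(a[:,2]<hi)&(abs(a[:,0]-.6)<.08)&(abs(a[:,1]+.25)<.06)]
    print(nm,len(b),np.round(np.percentile(b,[1,50,99],axis=0),4).tolist(),np.round(np.degrees(cv2.minAreaRect(b[:,:2].astype(np.float32)*1000)[2]),1),cv2.minAreaRect(b[:,:2].astype(np.float32)*1000))
print(Ro.from_rotvec(robot.state()["tool_rot"]).as_matrix().round(3))
E
```

```text
time: 3.42
ee_pos: [0.5851, -0.2536, 0.2302]
tool_rot: [-1.076, -2.951, 0.001]
contact_force: [0.2, 0.0, -0.3]
gripper_width: 1.003
gripper_force: 0.0
time: 4.05
ee_pos: [0.585, -0.25, 0.2312]
tool_rot: [0.256, -3.131, -0.0]
contact_force: [-0.2, -0.9, 0.6]
gripper_width: 0.998
gripper_force: 0.0
l [-0.02290552  0.09186331] 0.09467592848690719 14.000836735992777
b [0.08957117 0.0225289 ] 0.09236095531310558 14.118154811765947
r [ 0.0231019 -0.0915069] 0.09437801478033421 14.16886194018872
f [-0.09258454 -0.02047325] 0.09482115436650082 12.469174884586891
gauge_eye 0.94 [314. 238.] [ 0.5864 -0.2585  0.132 ]
gauge_eye 0.3 [539. 206.] [ 0.5381 -0.1084  0.132 ]
rod_end 0.97 [306. 190.] [ 0.5528 -0.2695  0.1375]
stand 0.96 [321. 231.] [ 0.6148 -0.251   0.    ]
gauge 0.56 [320. 212.] [ 0.586  -0.2557  0.04  ]
eyetop 2755 [[0.5727, -0.2782, 0.1473], [0.5903, -0.2545, 0.149], [0.6415, -0.2379, 0.1516]] 734.1 ((608.4042358398438, -253.7576904296875), (69.02595520019531, 39.814849853515625), 12.813127517700195)
rod 1147 [[0.5531, -0.2774, 0.1356], [0.5795, -0.2571, 0.1402], [0.6277, -0.2402, 0.1448]] 202.4 ((591.207763671875, -259.91351318359375), (77.88018798828125, 38.9340934753418), 3.532658338546753)
base 1122 [[0.5711, -0.2894, 0.0092], [0.5942, -0.2366, 0.0108], [0.6567, -0.2158, 0.0148]] 735.8 ((614.0709838867188, -252.57119750976562), (79.42951202392578, 62.89685821533203), 12.842093467712402)
[[-0.988 -0.157 -0.   ]
 [-0.157  0.988  0.   ]
 [ 0.     0.    -1.   ]]
```

View pics/w2.png

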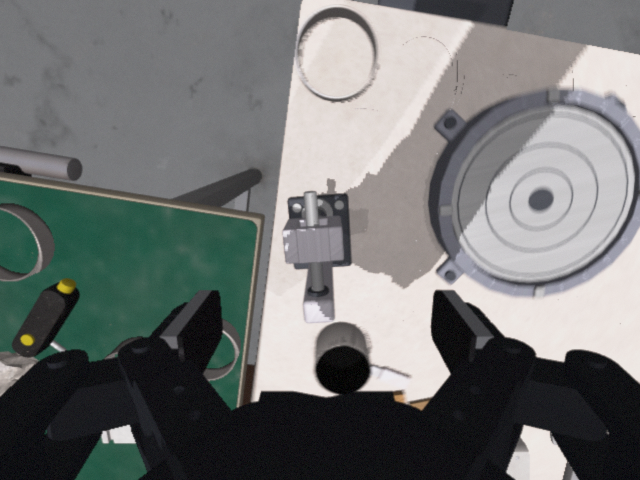

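The wrist view is clear: eye at (314,240), rod end at (310,195), post at (318,305). The base rectangle gives a stand yaw of 12.8°, and its sizes match. Next I align, descend and grip.

```bash
python3 -m pendant '[{"dr":[0,0,-0.066],"offset":[0,-0.0087,0.02],"jaw":1},{"dr":[0,0,-0.066],"offset":[0,-0.0087,0.04],"jaw":1},{"dr":[0,0,-0.066],"offset":[0,-0.0087,0.09],"jaw":1},{"dr":[0,0,-0.066],"offset":[0,-0.0087,0.117],"jaw":1},{"dr":[0,0,-0.066],"offset":[0,-0.0087,0.117],"jaw":1}]'; python3 -m pendant '[{"dr":[0,0,0],"offset":[0,0,0],"jaw":-0.2},{"dr":[0,0,0],"offset":[0,0,0],"jaw":-1},{"dr":[0,0,0],"offset":[0,0,0],"jaw":-1},{"dr":[0,0,0],"offset":[0,0,0],"jaw":-1},{"dr":[0,0,0],"offset":[0,0,0],"jaw":-1}]'
```

```text
time: 4.92
ee_pos: [0.5848, -0.2579, 0.1119]
tool_rot: [0.351, -3.118, -0.004]
contact_force: [-0.2, -0.0, 0.6]
gripper_width: 1.001
gripper_force: 0.0
time: 5.55
ee_pos: [0.5874, -0.259, 0.1161]
tool_rot: [-0.353, 3.119, -0.003]
contact_force: [-0.0, -1.0, 6.1]
gripper_width: 0.458
gripper_force: 60.4
```

```bash
python3 -m pendant '[{"dr":[0,0,0],"offset":[0,0,-0.003],"jaw":-1},{"dr":[0,0,0],"offset":[0,0,-0.006],"jaw":-1},{"dr":[0,0,0],"offset":[0,0,-0.006],"jaw":-1}]'
```

```text
time: 5.92
ee_pos: [0.5862, -0.2585, 0.1201]
tool_rot: [0.353, -3.121, -0.001]
contact_force: [-0.2, -0.2, -4.0]
gripper_width: 0.459
gripper_force: 60.5
```

```bash
python3 -m pendant '[{"dr":[0,0,0],"offset":[0.012,0,-0.006],"jaw":-1},{"dr":[0,0,0],"offset":[0.024,0,0],"jaw":-1},{"dr":[0,0,0],"offset":[0.024,0,0],"jaw":-1}]'; python3 -m pendant '[{"dr":[0,0,0],"offset":[0.02,0,0],"jaw":-1},{"dr":[0,0,0],"offset":[0.04,0,0],"jaw":-1},{"dr":[0,0,0],"offset":[0.06,0,0],"jaw":-1},{"dr":[0,0,0],"offset":[0.06,0,0],"jaw":-1}]'
```

```text
time: 6.3
ee_pos: [0.5614, -0.2641, 0.1198]
tool_rot: [0.351, -3.121, -0.001]
contact_force: [0.6, 0.8, -1.8]
gripper_width: 0.459
gripper_force: 60.7
time: 6.8
ee_pos: [0.5032, -0.2776, 0.1205]
tool_rot: [0.351, -3.122, -0.0]
contact_force: [1.1, -0.3, -2.3]
gripper_width: 0.46
gripper_force: 60.8
```

```bash
python3 -m pendant '[{"dr":[0,0,0],"offset":[0,0,-0.03],"jaw":-1},{"dr":[0,0,0],"offset":[-0.024,0.218,-0.03],"jaw":-1},{"dr":[0,0,0],"offset":[-0.024,0.218,-0.03],"jaw":-1},{"dr":[0,0,0],"offset":[-0.024,0.218,-0.03],"jaw":-1},{"dr":[0,0,0],"offset":[-0.024,0.218,-0.03],"jaw":-1}]'; python3 -m pendant '[{"dr":[0,0,0],"offset":[0,0,0],"jaw":-1},{"dr":[0,0,0],"offset":[0,0,0],"jaw":-1}]'
python3 - <<'E'
from h import *
s=robot.state();print({k:np.round(s[k],4) for k in("ee_pos","contact_force","tool_rot")})
e=s["ee_pos"]
for c in ["scene","side"]:
    cam=info(c);p,d=robot.camera(c);cv2.imwrite(f"pics/{c}3.png",p)
    for n,dz in dict(gauge=-.074,gauge_eye=.018).items():
        for r in robot.pinpoint(c,n)[:1]: print(c,n,round(r["p"],2),np.round(r["at"]),np.round(atz(cam,r["at"],e[2]+dz),4))
    a=cloud(cam,d,np.ones(d.shape,bool));m=(np.hypot(a[:,0]-e[0],a[:,1]-e[1])<.03)&(a[:,2]>.055)&(a[:,2]<.13)
    for lo in np.arange(.055,.13,.01):
        b=a[m&(a[:,2]>=lo)&(a[:,2]<lo+.01)]
        if len(b)>5:print(round(lo,3),len(b),np.round(np.percentile(b,[2,50,98],axis=0),4).tolist())
    u=proj(cam,e).astype(int);q=p[max(0,u[1]-120):u[1]+120,max(0,u[0]-150):u[0]+150];cv2.imwrite(f"pics/{c}3c.png",cv2.resize(q,None,fx=2,fy=2))
E
```

```text
time: 7.42
ee_pos: [0.479, -0.0568, 0.1506]
tool_rot: [-0.357, 3.12, 0.001]
contact_force: [0.7, -0.1, -2.8]
gripper_width: 0.457
gripper_force: 62.5
time: 7.68
ee_pos: [0.4797, -0.0596, 0.1505]
tool_rot: [-0.354, 3.121, -0.001]
contact_force: [-0.4, 0.5, -2.7]
gripper_width: 0.462
gripper_force: 62.5
{'ee_pos': array([ 0.4797, -0.0596,  0.1505]), 'contact_force': array([-0.3575,  0.5407, -2.7323]), 'tool_rot': array([-3.5360e-01,  3.1209e+00, -6.0000e-04])}
scene gauge 0.88 [368. 313.] [ 0.4768 -0.0449  0.0765]
scene gauge_eye 0.91 [371. 273.] [ 0.4812 -0.0553  0.1685]
0.065 8 [[0.4686, -0.0486, 0.0734], [0.477, -0.0446, 0.0739], [0.4894, -0.0428, 0.0747]]
0.075 117 [[0.4651, -0.0664, 0.0755], [0.474, -0.0484, 0.0828], [0.4922, -0.0425, 0.085]]
0.085 52 [[0.4691, -0.0599, 0.0851], [0.4764, -0.0502, 0.0873], [0.491, -0.0422, 0.0949]]
0.095 41 [[0.4712, -0.0558, 0.0952], [0.4782, -0.0495, 0.0994], [0.4877, -0.0469, 0.1044]]
0.105 43 [[0.4702, -0.0583, 0.1053], [0.4761, -0.0498, 0.1108], [0.4874, -0.0467, 0.1141]]
0.115 45 [[0.4709, -0.0595, 0.1156], [0.4767, -0.0498, 0.1195], [0.4875, -0.047, 0.1241]]
0.125 12 [[0.4706, -0.052, 0.1252], [0.4769, -0.0496, 0.1261], [0.4827, -0.0472, 0.1297]]
side gauge 0.68 [396. 279.] [ 0.4769 -0.0536  0.0765]
side gauge_eye 0.94 [398. 231.] [ 0.4817 -0.0457  0.1685]
0.065 10 [[0.466, -0.0554, 0.073], [0.4845, -0.0502, 0.0746], [0.4916, -0.0458, 0.075]]
0.075 136 [[0.4634, -0.0669, 0.0758], [0.4802, -0.0495, 0.0822], [0.4921, -0.0437, 0.0847]]
0.085 78 [[0.4684, -0.0611, 0.0851], [0.4793, -0.0525, 0.0891], [0.487, -0.0459, 0.0946]]
0.095 57 [[0.4695, -0.0576, 0.0953], [0.4783, -0.0523, 0.0995], [0.4857, -0.0493, 0.1045]]
0.105 68 [[0.4691, -0.0593, 0.1051], [0.4791, -0.0525, 0.1101], [0.4866, -0.0498, 0.1146]]
0.115 62 [[0.4698, -0.0612, 0.1159], [0.4795, -0.0526, 0.12], [0.487, -0.0487, 0.1247]]
0.125 32 [[0.4703, -0.0582, 0.1251], [0.4791, -0.0524, 0.1275], [0.4864, -0.0502, 0.1298]]
```

View pics/scene3c.png

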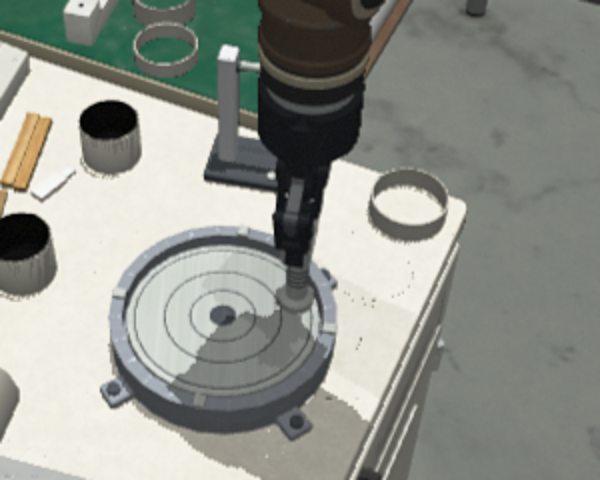

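The gauge hangs upright in the grip, foot at about (295,297) in the crop and over the front part of the face. The foot underside is at TCP − 75 mm. I start the front touch.

```bash
python3 -m pendant '[{"dr":[0,0,0],"offset":[0,0,0.015],"jaw":-1},{"dr":[0,0,0],"offset":[0,0,0.033],"jaw":-1},{"dr":[0,0,0],"offset":[0,0,0.033],"jaw":-1}]'|grep -E "pos|contact"; for i in 1; do python3 -m pendant '[{"dr":[0,0,0],"offset":[0,0,0.001],"jaw":-1},{"dr":[0,0,0],"offset":[0,0,0.001],"jaw":-1}]'; python3 -m pendant '[{"dr":[0,0,0],"offset":[0,0,0.001],"jaw":-1},{"dr":[0,0,0],"offset":[0,0,0.001],"jaw":-1}]'; done |grep -E "pos|contact"
```

```text
ee_pos: [0.4777, -0.0595, 0.1152]
contact_force: [-0.0, 0.3, -2.2]
ee_pos: [0.4796, -0.0595, 0.1168]
contact_force: [-0.6, 0.4, -2.8]
ee_pos: [0.4793, -0.0595, 0.1155]
contact_force: [-0.6, -0.3, -2.4]
```

Commanded z is 0.115 with no contact yet.

```bash
python3 -m pendant '[{"dr":[0,0,0],"offset":[0,0,0.001],"jaw":-1},{"dr":[0,0,0],"offset":[0,0,0.001],"jaw":-1}]'|grep -E "pos|contact"; python3 -m pendant '[{"dr":[0,0,0],"offset":[0,0,0.001],"jaw":-1},{"dr":[0,0,0],"offset":[0,0,0.001],"jaw":-1}]'|grep -E "pos|contact";python3 -m pendant '[{"dr":[0,0,0],"offset":[0,0,0.001],"jaw":-1},{"dr":[0,0,0],"offset":[0,0,0.001],"jaw":-1}]'|grep -E "pos|contact"
```

```text
ee_pos: [0.4792, -0.0595, 0.1142]
contact_force: [0.1, 0.8, -2.9]
ee_pos: [0.4791, -0.0595, 0.1132]
contact_force: [-0.3, 0.4, -2.5]
ee_pos: [0.4791, -0.0595, 0.1122]
contact_force: [0.1, -0.2, -2.8]
```

Commanded z is 0.112.

```bash
python3 -m pendant '[{"dr":[0,0,0],"offset":[0,0,0.001],"jaw":-1},{"dr":[0,0,0],"offset":[0,0,0.001],"jaw":-1}]'|grep -E "pos|contact"; python3 -m pendant '[{"dr":[0,0,0],"offset":[0,0,0.001],"jaw":-1},{"dr":[0,0,0],"offset":[0,0,0.001],"jaw":-1}]'|grep -E "pos|contact"
```

```text
ee_pos: [0.4793, -0.0595, 0.1115]
contact_force: [-0.1, -0.4, 0.4]
ee_pos: [0.4795, -0.0595, 0.1114]
contact_force: [-3.1, -0.5, 6.1]
```

Front contact: onset at commanded z ≈ 0.1115, about 6 N/mm. On to the left.

```bash
python3 -m pendant '[{"dr":[0,0,0],"offset":[0,0,-0.02],"jaw":-1},{"dr":[0,0,0],"offset":[-0.0645,0.0674,-0.02],"jaw":-1},{"dr":[0,0,0],"offset":[-0.0645,0.0674,-0.02],"jaw":-1},{"dr":[0,0,0],"offset":[-0.0645,0.0674,-0.006],"jaw":-1},{"dr":[0,0,0],"offset":[-0.0645,0.0674,-0.006],"jaw":-1}]'|grep -E "pos|contact"; python3 -m pendant '[{"dr":[0,0,0],"offset":[0,0,0.001],"jaw":-1},{"dr":[0,0,0],"offset":[0,0,0.001],"jaw":-1}]'|grep -E "pos|contact"; python3 -m pendant '[{"dr":[0,0,0],"offset":[0,0,0.001],"jaw":-1},{"dr":[0,0,0],"offset":[0,0,0.001],"jaw":-1}]'|grep -E "pos|contact"; python3 -m pendant '[{"dr":[0,0,0],"offset":[0,0,0.001],"jaw":-1},{"dr":[0,0,0],"offset":[0,0,0.001],"jaw":-1}]'|grep -E "pos|contact"
```

```text
ee_pos: [0.5262, 0.0204, 0.1151]
contact_force: [-0.1, -0.3, -2.6]
ee_pos: [0.5265, 0.0198, 0.1152]
contact_force: [-0.5, -0.8, -2.4]
ee_pos: [0.527, 0.0203, 0.1145]
contact_force: [0.1, -0.9, -2.5]
ee_pos: [0.5272, 0.0203, 0.1144]
contact_force: [-2.3, -2.2, 5.3]
```

Left contact: onset at ≈ 0.1143. The back could be as high as 0.1185, so I approach from 0.121.

```bash
python3 -m pendant '[{"dr":[0,0,0],"offset":[0,0,-0.018],"jaw":-1},{"dr":[0,0,0],"offset":[-0.0674,-0.0645,-0.018],"jaw":-1},{"dr":[0,0,0],"offset":[-0.0674,-0.0645,-0.018],"jaw":-1},{"dr":[0,0,0],"offset":[-0.0674,-0.0645,-0.008],"jaw":-1},{"dr":[0,0,0],"offset":[-0.0674,-0.0645,-0.008],"jaw":-1}]'|grep -E "pos|contact"; python3 -m pendant '[{"dr":[0,0,0],"offset":[0,0,0.001],"jaw":-1},{"dr":[0,0,0],"offset":[0,0,0.001],"jaw":-1}]'|grep -E "pos|contact"; python3 -m pendant '[{"dr":[0,0,0],"offset":[0,0,0.001],"jaw":-1},{"dr":[0,0,0],"offset":[0,0,0.001],"jaw":-1}]'|grep -E "pos|contact"; python3 -m pendant '[{"dr":[0,0,0],"offset":[0,0,0.001],"jaw":-1},{"dr":[0,0,0],"offset":[0,0,0.001],"jaw":-1}]'|grep -E "pos|contact"
```

```text
ee_pos: [0.6057, -0.0269, 0.1196]
contact_force: [-0.0, -0.3, -1.9]
ee_pos: [0.6066, -0.0267, 0.1207]
contact_force: [-0.0, -0.3, -2.4]
ee_pos: [0.607, -0.027, 0.1195]
contact_force: [-0.3, -0.6, -3.4]
ee_pos: [0.6071, -0.0272, 0.1182]
contact_force: [1.2, 0.0, -3.4]
```

```bash
python3 -m pendant '[{"dr":[0,0,0],"offset":[0,0,0.001],"jaw":-1},{"dr":[0,0,0],"offset":[0,0,0.001],"jaw":-1}]'|grep -E "pos|contact"; python3 -m pendant '[{"dr":[0,0,0],"offset":[0,0,0.001],"jaw":-1},{"dr":[0,0,0],"offset":[0,0,0.001],"jaw":-1}]'|grep -E "pos|contact"
```

```text
ee_pos: [0.6071, -0.0272, 0.1172]
contact_force: [-0.4, 0.0, -2.4]
ee_pos: [0.607, -0.0272, 0.1162]
contact_force: [-1.0, -0.1, -2.3]
```

```bash
python3 -m pendant '[{"dr":[0,0,0],"offset":[0,0,0.001],"jaw":-1},{"dr":[0,0,0],"offset":[0,0,0.001],"jaw":-1}]'|grep -E "pos|contact"; python3 -m pendant '[{"dr":[0,0,0],"offset":[0,0,0.001],"jaw":-1},{"dr":[0,0,0],"offset":[0,0,0.001],"jaw":-1}]'|grep -E "pos|contact"; python3 -m pendant '[{"dr":[0,0,0],"offset":[0,0,0.001],"jaw":-1},{"dr":[0,0,0],"offset":[0,0,0.001],"jaw":-1}]'|grep -E "pos|contact"
```

```text
ee_pos: [0.6071, -0.0272, 0.1152]
contact_force: [0.1, 0.2, -3.4]
ee_pos: [0.6071, -0.0272, 0.1142]
contact_force: [-0.4, -0.3, -2.3]
ee_pos: [0.6071, -0.0272, 0.1132]
contact_force: [-0.2, 1.2, -2.7]
```

```bash
python3 -c "
from h import *
print(robot.state()['time'])"; python3 -m pendant '[{"dr":[0,0,0],"offset":[0,0,0.001],"jaw":-1},{"dr":[0,0,0],"offset":[0,0,0.001],"jaw":-1}]'|grep -E "pos|contact"
```

```text
14.1
ee_pos: [0.607, -0.0272, 0.1122]
contact_force: [0.1, -0.2, -2.6]
```

Commanded z is 0.112.

```bash
python3 -m pendant '[{"dr":[0,0,0],"offset":[0,0,0.001],"jaw":-1},{"dr":[0,0,0],"offset":[0,0,0.001],"jaw":-1}]'|grep -E "pos|contact"; python3 -m pendant '[{"dr":[0,0,0],"offset":[0,0,0.001],"jaw":-1},{"dr":[0,0,0],"offset":[0,0,0.001],"jaw":-1}]'|grep -E "pos|contact"
```

```text
ee_pos: [0.6071, -0.0272, 0.1112]
contact_force: [0.7, 0.7, -2.4]
ee_pos: [0.6072, -0.0272, 0.1104]
contact_force: [0.6, -0.2, -1.2]
```

```bash
python3 -m pendant '[{"dr":[0,0,0],"offset":[0,0,0.001],"jaw":-1},{"dr":[0,0,0],"offset":[0,0,0.001],"jaw":-1}]'|grep -E "pos|contact"
```

```text
ee_pos: [0.6073, -0.0272, 0.1103]
contact_force: [-2.3, -0.3, 4.4]
```

Back contact: onset at ≈ 0.1102. On to the right, expected at about 0.107.

```bash
python3 -m pendant '[{"dr":[0,0,0],"offset":[0,0,-0.021],"jaw":-1},{"dr":[0,0,0],"offset":[0.0645,-0.0674,-0.021],"jaw":-1},{"dr":[0,0,0],"offset":[0.0645,-0.0674,-0.021],"jaw":-1},{"dr":[0,0,0],"offset":[0.0645,-0.0674,-0.002],"jaw":-1},{"dr":[0,0,0],"offset":[0.0645,-0.0674,-0.002],"jaw":-1}]'|grep -E "pos|contact"; python3 -m pendant '[{"dr":[0,0,0],"offset":[0,0,0.001],"jaw":-1},{"dr":[0,0,0],"offset":[0,0,0.001],"jaw":-1}]'|grep -E "pos|contact"; python3 -m pendant '[{"dr":[0,0,0],"offset":[0,0,0.001],"jaw":-1},{"dr":[0,0,0],"offset":[0,0,0.001],"jaw":-1}]'|grep -E "pos|contact"; python3 -m pendant '[{"dr":[0,0,0],"offset":[0,0,0.001],"jaw":-1},{"dr":[0,0,0],"offset":[0,0,0.001],"jaw":-1}]'|grep -E "pos|contact"
```

```text
ee_pos: [0.558, -0.1075, 0.1097]
contact_force: [0.1, 0.0, -2.1]
ee_pos: [0.5598, -0.107, 0.1107]
contact_force: [1.2, -0.8, -2.1]
ee_pos: [0.5594, -0.1071, 0.1094]
contact_force: [-0.8, -1.0, -2.3]
ee_pos: [0.5592, -0.1073, 0.1082]
contact_force: [-0.0, -0.1, -2.2]
```

```bash
python3 -m pendant '[{"dr":[0,0,0],"offset":[0,0,0.001],"jaw":-1},{"dr":[0,0,0],"offset":[0,0,0.001],"jaw":-1}]'|grep -E "pos|contact"; python3 -m pendant '[{"dr":[0,0,0],"offset":[0,0,0.001],"jaw":-1},{"dr":[0,0,0],"offset":[0,0,0.001],"jaw":-1}]'|grep -E "pos|contact"
```

```text
ee_pos: [0.5594, -0.1073, 0.1074]
contact_force: [0.5, 0.2, -2.5]
ee_pos: [0.5595, -0.1073, 0.1072]
contact_force: [-1.6, -0.7, 4.9]
```

Right contact: ≈ 0.1072. The high side is left, about 10° toward the front, at world (0.516, 0.017). Contact is expected there at 0.114.

```bash
python3 -m pendant '[{"dr":[0,0,0],"offset":[0,0,-0.025],"jaw":-1},{"dr":[0,0,0],"offset":[0.0142,0.1307,-0.025],"jaw":-1},{"dr":[0,0,0],"offset":[0.0142,0.1307,-0.025],"jaw":-1},{"dr":[0,0,0],"offset":[0.0142,0.1307,-0.02],"jaw":-1},{"dr":[0,0,0],"offset":[0.0142,0.1307,-0.01],"jaw":-1}]'|grep -E "pos|contact"; python3 -m pendant '[{"dr":[0,0,0],"offset":[0,0,0.001],"jaw":-1},{"dr":[0,0,0],"offset":[0,0,0.001],"jaw":-1}]'|grep -E "pos|contact"; python3 -m pendant '[{"dr":[0,0,0],"offset":[0,0,0.001],"jaw":-1},{"dr":[0,0,0],"offset":[0,0,0.001],"jaw":-1}]'|grep -E "time|pos|contact"
```

```text
ee_pos: [0.5165, 0.0173, 0.1161]
contact_force: [-0.4, -1.3, -2.1]
ee_pos: [0.5164, 0.0158, 0.1148]
contact_force: [0.5, 0.2, -2.9]
time: 18.1
ee_pos: [0.5165, 0.0162, 0.1145]
contact_force: [-0.6, -2.0, -0.5]
```

```bash
python3 -m pendant '[{"dr":[0,0,0],"offset":[0,0,0.0004],"jaw":-1},{"dr":[0,0,0],"offset":[0,0,0.0004],"jaw":-1},{"dr":[0,0,0],"offset":[0,0,0.0004],"jaw":-0.04},{"dr":[0,0,0],"offset":[0,0,0.0004],"jaw":0.0},{"dr":[0,0,0],"offset":[0,0,0.0004],"jaw":0.1}]'; python3 -m pendant '[{"dr":[0,0,0],"offset":[0,0,0],"jaw":0.2},{"dr":[0,0,0],"offset":[0,0,0],"jaw":0.3},{"dr":[0,0,0],"offset":[0,0,0],"jaw":0.4},{"dr":[0,0,0],"offset":[0,0,0],"jaw":0.4},{"dr":[0,0,0],"offset":[0,0,0],"jaw":0.4}]'
python3 - <<'E'
from h import *
p,d=robot.camera("scene");cv2.imwrite("pics/s5.png",cv2.resize(p[160:420,200:520],None,fx=2.4,fy=2.3))
E
```

```text
time: 18.73
ee_pos: [0.5162, 0.0172, 0.1137]
tool_rot: [0.353, -3.121, -0.001]
contact_force: [0.1, -0.8, -0.2]
gripper_width: 0.549
gripper_force: 0.1
time: 19.35
ee_pos: [0.5163, 0.0169, 0.1139]
tool_rot: [-0.353, 3.122, 0.0]
contact_force: [-0.5, 0.0, 0.9]
gripper_width: 0.698
gripper_force: 0.0
```

View pics/s5.png

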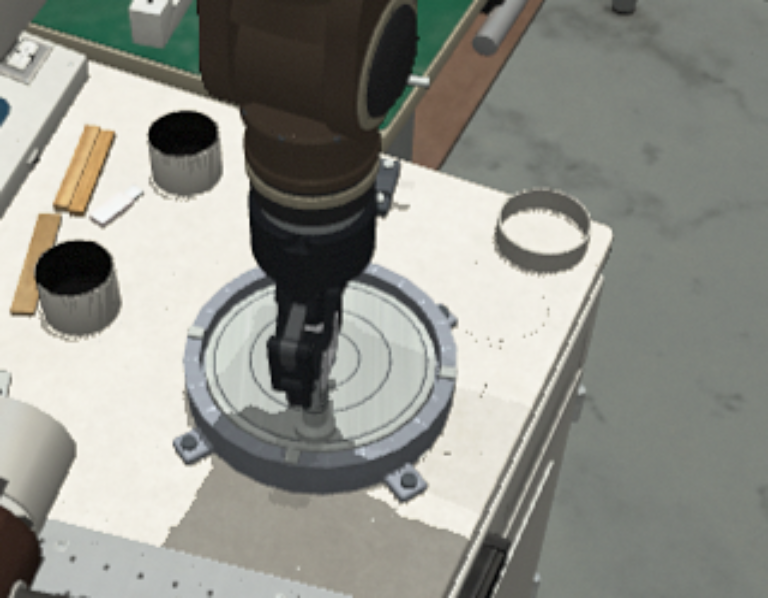

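The gauge stands on the face near the left lug, foot at about (315,425) in the crop, and the fingers are free of it. The cups and ring look undisturbed. I retreat straight up and check.

```bash
python3 -m pendant '[{"dr":[0,0,0],"offset":[0,0,-0.015],"jaw":0.4},{"dr":[0,0,0],"offset":[0,0,-0.04],"jaw":0.4},{"dr":[0,0,0],"offset":[0,0,-0.09],"jaw":0.4},{"dr":[0,0,0],"offset":[0,0,-0.12],"jaw":0.4},{"dr":[0,0,0],"offset":[0,0,-0.12],"jaw":0.4}]'
python3 - <<'E'
from h import *
for c in ["scene","side"]:
    cam=info(c);p,d=robot.camera(c)
    if c=="scene": cv2.imwrite("pics/s6.png",cv2.resize(p[160:420,200:520],None,fx=2.4,fy=2.3))
    for n,z in dict(gauge=.038,gauge_eye=.130,cup_1=0,ring_near=0).items():
        for r in robot.pinpoint(c,n)[:2]: print(c,n,round(r["p"],2),np.round(atz(cam,r["at"],z),4))
    a=cloud(cam,d,np.ones(d.shape,bool));m=(np.hypot(a[:,0]-.516,a[:,1]-.017)<.04)
    for lo,hi in [(.05,.08),(.08,.105),(.108,.14),(.142,.152)]:
        b=a[m&(a[:,2]>lo)&(a[:,2]<hi)];print(lo,len(b),np.round(np.percentile(b,[2,50,98],axis=0),4).tolist() if len(b) else '')
E
```

```text
time: 20.02
ee_pos: [0.5177, 0.017, 0.2377]
tool_rot: [-0.352, 3.116, -0.001]
contact_force: [-0.5, 0.4, -0.2]
gripper_width: 0.698
gripper_force: 0.0
scene gauge 0.71 [0.5185 0.0262 0.038 ]
scene gauge_eye 0.93 [0.5241 0.018  0.13  ]
scene cup_1 0.87 [ 0.7433 -0.0349  0.    ]
scene cup_1 0.79 [ 0.7505 -0.2175  0.    ]
scene ring_near 0.65 [ 0.4426 -0.2578  0.    ]
0.05 128 [[0.5073, 0.0158, 0.0504], [0.5133, 0.025, 0.0631], [0.5231, 0.0288, 0.0781]]
0.08 69 [[0.5082, 0.0137, 0.0804], [0.5132, 0.024, 0.0878], [0.5227, 0.0263, 0.0972]]
0.108 223 [[0.5032, -0.0023, 0.1128], [0.5107, 0.033, 0.1247], [0.5248, 0.0369, 0.1394]]
0.142 330 [[0.5051, -0.0054, 0.1428], [0.5179, 0.0164, 0.1468], [0.5314, 0.0348, 0.1494]]
side gauge 0.87 [0.5158 0.0162 0.038 ]
side gauge 0.74 [ 0.4988 -0.1295  0.038 ]
side gauge_eye 0.7 [0.5141 0.0123 0.13  ]
side gauge_eye 0.41 [0.5319 0.131  0.13  ]
side cup_1 0.73 [ 0.755  -0.2056  0.    ]
side cup_1 0.56 [ 0.7465 -0.036   0.    ]
side ring_near 0.76 [ 0.4448 -0.2529  0.    ]
0.05 198 [[0.5067, 0.0174, 0.0505], [0.516, 0.023, 0.0651], [0.5244, 0.026, 0.0793]]
0.08 176 [[0.5075, 0.0153, 0.0807], [0.5168, 0.0215, 0.0915], [0.5248, 0.024, 0.1035]]
0.108 398 [[0.5021, -0.0003, 0.1132], [0.519, 0.0308, 0.1255], [0.5321, 0.035, 0.1396]]
0.142 307 [[0.5038, -0.0068, 0.1425], [0.5177, 0.0176, 0.1468], [0.5315, 0.0331, 0.1488]]
```

View pics/s6.png

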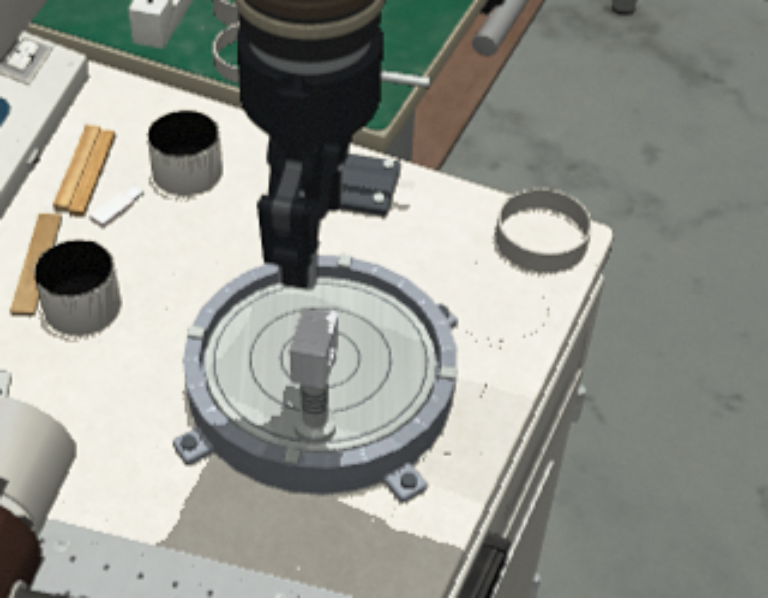

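The gauge stands upright and free on the high side, foot at (315,432) and eye at (315,340) in the crop. The gripper is well above it and the bystanders have not moved. I hand in.

```bash
python3 -c "
from plant import robot
print(robot.close_job())"
```

```text
the job is handed in; nothing more can be done
None
```

The job is handed in at about 20 s: touches in order put the high side at the left lug, about 10° toward the front, and the gauge stands upright and free there on the 66 mm circle, with the cups and ring unmoved.

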